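# Dry-stack a trial finial on a broken pinnacle stump

## Robot

A 7-joint arm with a two-finger parallel gripper is mounted at the origin on a cart in front of the work surface, level with it; the furniture and walls round the work are solid. World frame = base frame: x ahead of the robot, y to its left, z up, the work surface at z = 0. Lengths are in m, angles in rad, forces in N, time in s.
With the tool pointing down it reaches from about 0.425 to 0.925 m from the base axis. Payload 6.8 kg.
Tool frame: the origin (TCP) lies on the front face of the gripper's body, between the roots of the fingers; the fingertips stand 73 mm ahead of it and the grasp point (between the pads) lies 54 mm ahead of it (env.nose_length is the distance from the TCP to the fingertips, in m); z points along the fingers, y is the line along which they close (so a half turn about z gives the same grasp; the last joint's range is limited). The gripper opens to 85 mm and grips with 20 to 120 N. Pads are 22 mm wide; open, the fingers measure 114 mm over their backs; the gripper's body (76 mm by 85 mm) begins 54 mm behind the grasp point. The pads swing forward as they close: fully open they stand 13 mm farther back than shut.
Start: joints at [1.023, 0.477, 0.022, 1.555, -0.011, 1.109, -0.083], TCP at [0.287, -0.611, 0.304] pointing down, gripper open.
Joint ranges: [-2.96, 2.96], [-0.34, 2.1], [-1.41, 1.46], [0.24, 2.44], [-1.37, 4.51], [0.17, 1.92], [-2.96, 2.96]. Speed limits (rad/s): [2.39, 2.39, 3.14, 3.14, 3.14, 3.14, 3.14].

## Interface

Orientations are given as a unit quaternion [w, x, y, z].
In Python, from cell import env, kin, camera, calibration, job gives the robot as it stands. The module is installed in compiled form; this text tells all that it offers. Calls block until the motion is done:
- env.reach(position, orientation): joint-space move of the TCP to a pose.
- env.movel(position, velocity=0.15, rot=None, stop_force=None): straight line of the TCP; rot=None keeps the orientation; velocity is the mean speed in m/s. With stop_force (N) it stops when the force on the tool has changed by that much, and returns True; else False.
- env.goto_joints(angles): joint-space move.
- env.grip(opening, f_grip=None): finger opening in m; f_grip is the grip in N (None keeps the last); returns when the fingers have stopped.
- env.dwell(seconds).
- kin.inverse_kinematics(position, orientation): joint angles nearest the present ones, or None.
- env.get_state(): the state.
- camera(name): name is "side" or "top"; returns (picture, depth): 420x560x3 uint8, blue, green, red; 420x560 float32, m along the optical axis (not along the pixel's ray), 0 where there is no reading.
- calibration(name): a dict with "fx", "fy", "cx", "cy" (pixels), "rvec" (rotation vector, rad) and "tvec" (3), from world to camera coordinates, as OpenCV has them. Camera axes: x right, y down, z forward; pixel columns grow to the right and rows downward; lengths in m; the calibration is good to about 2 mm. A picture is of the moment at which its call begins. calibration takes no time and is no camera call.
A pose or a line that the arm cannot do raises env.PlanningError and nothing moves.
- job.job_done(): hands the job in; it is judged then, once.
The state is a dict: "time": time; "qpos": joint angles; "joint_velocities": joint speeds; "joint_torque": joint torques, N m; "tcp_pos": TCP position; "orientation": TCP orientation; "force": force on the tool from outside, world axes, zero at the start; "torque": the same for the moment, N m; "opening": finger opening in m; "gripper_force": force on a finger pad.
Only numpy, scipy, OpenCV 4.12 (cv2) and the standard library are available. Lean on these libraries where they do the work, as an engineer would, in place of code of your own. Each camera call takes 0.05 s, during which the arm holds its last target. There are 200 camera calls.

## Task

Try out a new finial: lay the grey offcut on the level flat of the white plaster stump, centred on the blue cross drawn there and with its length along the stump's, then set the cream lemon cast, flat face down as it lies now, on the middle of the grey offcut. Both must sit level and stay there by themselves. Leave the reddish wedge-shaped offcut where it lies, it gives no level bed.

Things in the scene. Friction and masses are not known exactly. Their poses are not given: they have to be found in the camera images.
- seat (a point): Middle of the level flat, where a blue cross is drawn, on top of a fixed, white broken plaster stump (120 x 170 mm, on a wooden board 150 x 200 mm), 65 mm above the table; z up, y lengthways along stump and board. The flat reaches 42 mm to either side along x and 45 mm along y; beyond it, towards -y, a broken shoulder slopes down, where nothing stays.
- slab_center (a point): Centre, half-way up, of the loose grey offcut, a broken eight-cornered piece 50 mm wide (x) x 85 mm long (y) x 44 mm high (z up) with level top and bottom, 0.25 kg. Its two long sides, across x, are upright and parallel for 40 mm round the middle: grasp it there. It lies on its level bottom.
- lemon_center (a point): Centre, half-way up, of the loose cream plaster lemon cast, 48 mm wide (x) x 80 mm long (y, with a pointed tip at one end) x 43 mm high (z up), about 0.1 kg. It lies on its flat cast face; pinch it at the waist across x, at this height. The white acorn cast that lies nearby is smaller (61 mm long).
- wedge_center (a point): The loose reddish (terracotta) offcut of the same outline as the grey one, 50 x 85 mm, but with a sloping top, 14 mm high at one end and 44 mm at the other; the point lies 14 mm above its bottom in the middle. To be left alone.
Things that resemble listed ones, but are neither listed nor needed, are in the scene too. Leave any green or purple look-alike of the part that bears slab_center alone.

How it is judged:
On the way:
1. the grey offcut rests level on the flat of the stump (horizontal distance between slab_center and seat below 0.02 m and z of slab_center in the frame of seat between 0.016 and 0.028 m and angle between slab_center's own z axis and vertical below 0.175 rad), for 0.2 s.
At the end, for the whole second after the job is handed in: Grey offcut resting on the stump's flat, centre within 20 mm of its middle seen from above, lengthways within 15 degrees (either way round); lemon cast resting flat face down on the offcut, centre within 20 mm of the offcut's; both level within 10 degrees and at rest (all of step 1 and angle between the y axis of slab_center and the y axis of seat, either way round below 0.26 rad and horizontal distance between lemon_center and slab_center below 0.02 m and z of lemon_center in the frame of slab_center between 0.0355 and 0.0515 m and angle between lemon_center's own z axis and vertical below 0.175 rad and linear speed of each of slab, lemon below 0.02 m/s); the robot touches nothing.
It fails at once if the reddish wedge-shaped offcut is shifted by more than 40 mm (distance of wedge_center from where it was at the start of the episode above 0.04 m).
It also fails if it takes over 54 s, if anything falls off the work surface, if the arm or the gripper's body presses on something with over 40 N, if the wrist force passes 120 N, or if a joint passes its speed limit or range.

## Working session

There is one attempt and no reset: what is moved stays moved. The work goes in short steps, each a Python script; the robot and the scene stay as the last script left them, time stands still between calls to the robot, and variables do not carry over. Pictures are saved under pics/ and viewed, at most 10 in all, crops included, and the job is handed in when it is done.

```bash
mkdir -p pics
cat > h.py <<'E'
import numpy as np, cv2
from cell import env, kin, camera, calibration, job
def cloud(name):
    im,d=camera(name); c=calibration(name)
    R=cv2.Rodrigues(np.array(c["rvec"],float))[0]; t=np.array(c["tvec"],float).ravel()
    v,u=np.mgrid[:d.shape[0],:d.shape[1]]
    P=np.dstack([(u-c["cx"])/c["fx"]*d,(v-c["cy"])/c["fy"]*d,d])
    W=(P-t)@R   # R^T (P-t)
    W[d==0]=np.nan
    return im,d,W
E
python3 - <<'E'
from h import *
for n in("top","side"):
    im,d,W=cloud(n); cv2.imwrite(f"pics/{n}0.png",im); np.savez(f"{n}0.npz",im=im,d=d,W=W)
    c=calibration(n);R=cv2.Rodrigues(np.array(c["rvec"],float))[0]; print(n,-R.T@np.array(c["tvec"]).ravel(),(d==0).mean(),np.nanmin(W.reshape(-1,3),0),np.nanmax(W.reshape(-1,3),0))
print(env.get_state())
E
```

```text
top [ 0.40239528 -0.00160555  1.44756198] 0.004107142857142857 [-0.48931504 -1.49487557 -0.77039614] [1.68524231 1.41429698 0.82098134]
side [0.44933165 0.85789788 0.59704112] 0.003745748299319728 [-1.65446135 -2.030122   -0.75666783] [1.69717424 0.53581784 0.57659096]
{'time': 0.1, 'qpos': array([ 1.02289601,  0.47770921,  0.02229027,  1.55629728, -0.01150548,
        1.10927966, -0.0830886 ]), 'joint_velocities': array([ 1.33846136e-03, -2.91952901e-03, -3.49195153e-04, -1.40248089e-03,
        1.57114857e-03,  1.06138112e-03,  5.19347255e-05]), 'joint_torque': array([ 3.98160701e-03, -5.97762680e+01,  1.61330000e+00, -2.81956261e+01,
        1.27834693e-02,  5.00359369e-03, -4.02187493e-05]), 'tcp_pos': array([ 0.28725199, -0.61040107,  0.30305068]), 'orientation': array([-7.54191235e-04,  9.75910634e-01,  2.18169249e-01, -2.11450812e-04]), 'force': array([ 0.07853629, -0.04198028,  0.74777189]), 'torque': array([0.01913423, 0.04792789, 0.00692218]), 'gripper_force': 0.0, 'opening': 0.08552328157139498}
```

View pics/top0.png

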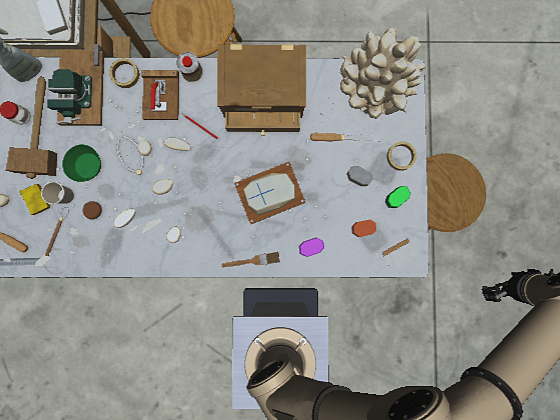

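View pics/side0.png

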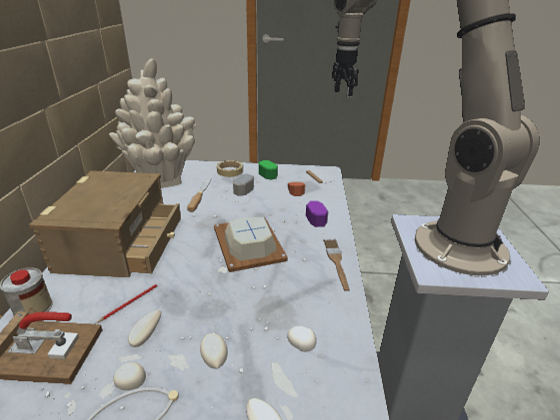

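The top view shows the stump at (268,193) with its blue cross near (263,192) and the grey offcut at (360,176). The wedge is at (364,228). The pale casts that could be the lemon are at (176,143), (162,187), (124,217) and (173,234). I'll measure them all.

Run:
```python
from h import *
z=np.load("top0.npz"); im,W=z["im"],z["W"]
def rep(name,m):
    p=W[m]; p=p[~np.isnan(p[:,0])]
    zt=np.percentile(p[:,2],95)
    (c,s,a)=cv2.minAreaRect((p[:,:2]*1000).astype(np.float32))
    pc=p[:,:2]-p[:,:2].mean(0); ev,V=np.linalg.eigh(pc.T@pc)
    print(name,"n",len(p),"rect c",np.round(c,1),"size",np.round(s,1),"ang",round(a,1),"pca",round(np.degrees(np.arctan2(V[1,1],V[0,1])),1),"mean",np.round(p.mean(0)*1000,1),"ztop",round(zt*1000,1))
H=np.nan_to_num(W[...,2],nan=0)
print("table z",np.nanmedian(W[150:270,300:330,2]))
m=((H>0.012)&(H<0.2)).astype(np.uint8); m[:, 430:]=0;m[:50]=0;m[280:]=0
n,L,S,C=cv2.connectedComponentsWithStats(m)
for x,y in[(360,176),(364,228),(398,197),(311,247),(176,143),(162,187),(124,217),(173,234),(145,147)]:
    if L[y,x]: rep((x,y),L==L[y,x])
    else: print((x,y),"none",H[y,x])
# stump
p=(H>0.055)&(H<0.08); p[:, :230]=0;p[:,310:]=0;p[:165]=0;p[225:]=0
rep("stumptop",p)
b=(H>0.006)&(H<0.1); b[:, :225]=0;b[:,310:]=0;b[:160]=0;b[225:]=0
n,L,S,C=cv2.connectedComponentsWithStats(b.astype(np.uint8)); rep("board",L==L[193,268])
for nm in("top","side"):
    z=np.load(nm+"0.npz"); I=z["im"].astype(int);Wn=z["W"]
    bl=(I[...,0]-I[...,2]>40)&(np.abs(Wn[...,2]-.065)<.02)&(np.abs(Wn[...,0]-.6)<.3)&(np.abs(Wn[...,1])<.15)
    rep(nm+" blue",bl)
s=im[110:260,90:190]; o=cv2.resize(s,None,fx=4,fy=4,interpolation=cv2.INTER_CUBIC)
s2=im[155:230,225:415]; o2=cv2.resize(s2,None,fx=2.1,fy=2.1)
cv2.imwrite("pics/crop1.png",np.hstack([o,cv2.copyMakeBorder(o2,0,600-o2.shape[0],0,0,0)]))
```

```text
table z -0.0006395586384266301
(360, 176) n 363 rect c [ 617.4 -265.6] size [83.4 49.9] ang 62.5 pca 64.9 mean [ 616.1 -263.6   40.5] ztop 47.5
(364, 228) n 312 rect c [ 443.7 -280. ] size [48.9 81.9] ang 11.6 pca 102.9 mean [ 443.3 -277.4   28.6] ztop 40.6
(398, 197) n 370 rect c [ 547.5 -391.7] size [49.9 83.2] ang 39.0 pca 128.9 mean [ 546.1 -388.9   40.8] ztop 47.4
(311, 247) n 342 rect c [ 381.1 -102.4] size [49.8 80.8] ang 17.8 pca 107.6 mean [ 381.  -101.8   42.2] ztop 47.6
(176, 143) n 232 rect c [726.4 347.7] size [87.2 35.7] ang 83.1 pca 76.7 mean [724.9 347.9  24. ] ztop 32.8
(162, 187) n 248 rect c [582.  393.2] size [57.7 57.3] ang 73.6 pca 118.3 mean [580.4 389.7  33.1] ztop 42.7
(124, 217) n 265 rect c [477.9 517.6] size [43.9 79.7] ang 37.7 pca 131.5 mean [475.9 515.1  30.2] ztop 39.6
(173, 234) n 186 rect c [421.  353.4] size [45.5 49.7] ang 89.9 pca 152.4 mean [420.8 350.6  30.8] ztop 39.7
(145, 147) n 160 rect c [711.5 454.8] size [43.3 45.8] ang 51.1 pca -178.0 mean [710.1 453.2  29.4] ztop 38.4
stumptop n 1013 rect c [557.3  48.6] size [100.7 129.4] ang 19.7 pca 103.8 mean [554.9  53.   62.9] ztop 68.0
board n 2612 rect c [563.6  33.9] size [151.1 203.5] ang 21.6 pca 112.7 mean [559.8  34.8  38.4] ztop 66.4
top blue n 65 rect c [553.2  60.6] size [62.3 54.8] ang 69.4 pca 112.9 mean [552.9  60.5  63.5] ztop 66.9
side blue n 24 rect c [441.1 103.8] size [62.2 42.6] ang 67.8 pca -138.7 mean [436.7 101.9  -0.9] ztop 3.4
```

View pics/crop1.png

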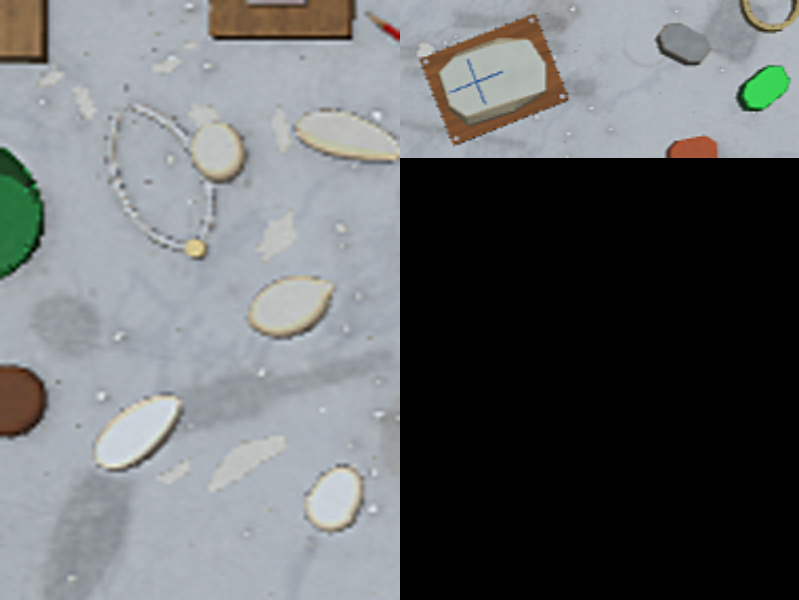

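The cross centre is at about (0.553, 0.060) and the stump's yaw is 21.6°. The slab is at (0.617, -0.266), with its length along 62.5°. The cream, single-tipped cast at (162,187) is the lemon: it's about 43 mm high, while the white ones at (124,217) and (173,234) are lower. I'll refine the lemon's position and grasp the slab.

```bash
cat >> h.py <<'E'
from scipy.spatial.transform import Rotation as Ro
def down(phi):
    c,s=np.cos(np.radians(phi)),np.sin(np.radians(phi))
    q=Ro.from_matrix(np.array([[-s,c,0],[c,s,0],[0,0,-1]])).as_quat(); return q[[3,0,1,2]]
def cast(name,uv,z):
    c=calibration(name); R=cv2.Rodrigues(np.array(c["rvec"],float))[0]; t=np.array(c["tvec"],float).ravel()
    K=np.array([[c["fx"],0,c["cx"]],[0,c["fy"],c["cy"]],[0,0,1]])
    r=np.c_[np.asarray(uv,float),np.ones(len(uv))]@np.linalg.inv(K).T@R; o=-R.T@t
    return (o+r*((z-o[2])/r[:,2])[:,None])[:,:2]
def st(*k):
    s=env.get_state(); print({i:np.round(s[i],3).tolist() for i in ("time","tcp_pos","force","opening","gripper_force")+k})
E
python3 - <<'E'
from h import *
z=np.load("top0.npz"); im,W=z["im"],z["W"]; H=np.nan_to_num(W[...,2])
for nm,(x,y),zc in[("lemon",(162,187),.02),("white",(124,217),.02),("slab",(360,176),.044)]:
    m=(H>0.006 if nm!="slab" else H>.035).astype(np.uint8); _,L=cv2.connectedComponents(m); M=L==L[y,x]
    v,u=np.nonzero(M); P=cast("top",np.c_[u,v],zc)*1000
    c,s,a=cv2.minAreaRect(P.astype(np.float32)); pc=P-P.mean(0); V=np.linalg.eigh(pc.T@pc)[1][:,1]
    q=pc@V; w=pc@[-V[1],V[0]]
    e=(q.max()+q.min())/2*V+(w.max()+w.min())/2*np.array([-V[1],V[0]])+P.mean(0)
    print(nm,"rect",np.round(c,1),np.round(s,1),round(a,1),"pca",np.round(np.degrees(np.arctan2(V[1],V[0])),1),"ext",np.round([np.ptp(q),np.ptp(w)],1),"mean",np.round(P.mean(0),1),"mid",np.round(e,1),"zmed",np.round(np.percentile(W[M][:,2],[50,80,90,97])*1000,1),"bgr",im[M].mean(0).round())
    if nm=="lemon": print("skew",(q**3).mean()/q.std()**3)
I=im.astype(int); bl=(I[...,0]-I[...,2]>40)&(abs(H-.065)<.02)&(abs(W[...,0]-.55)<.1)&(abs(W[...,1]-.05)<.1)
v,u=np.nonzero(bl);P=cast("top",np.c_[u,v],.065)*1000; print("cross",P.mean(0),cv2.minAreaRect(P.astype(np.float32)))
env.reach([.6165,-.2655,.20],down(-26.5)); st()
env.movel([.6165,-.2655,.084],velocity=.12); env.grip(.0,50); st()
env.movel([.6165,-.2655,.20]); st()
i,d,W=cloud("side"); cv2.imwrite("pics/s1.png",i)
E
```

```text
lemon rect [582.5 394.1] [60.1 58.1] 71.6 pca 114.5 ext [77.1 47.4] mean [582.  393.3] mid [582.8 391.8] zmed [34.  39.6 41.5 44. ] bgr [169. 179. 180.]
skew -0.039322681471396996
white rect [477.3 517.4] [44.4 82. ] 37.5 pca 128.0 ext [82.  44.4] mean [476.4 518.3] mid [477.3 517.4] zmed [31.1 35.8 37.9 40.6] bgr [191. 192. 189.]
slab rect [ 616.8 -264.9] [82.6 49.4] 63.2 pca 64.1 ext [82.8 49.9] mean [ 617.3 -264.8] mid [ 616.8 -264.9] zmed [42.3 45.1 46.6 48.4] bgr [131. 129. 126.]
cross [552.71803597  60.40972409] ((553.195556640625, 60.578033447265625), (62.308311462402344, 54.80759811401367), 69.42670440673828)
{'time': 1.875, 'tcp_pos': [0.616, -0.268, 0.2], 'force': [-0.182, -0.783, -0.416], 'opening': 0.085, 'gripper_force': 0.0}
{'time': 3.417, 'tcp_pos': [0.618, -0.266, 0.085], 'force': [1.387, -0.129, 6.322], 'opening': 0.049, 'gripper_force': 53.979}
{'time': 4.342, 'tcp_pos': [0.616, -0.265, 0.199], 'force': [-0.197, -0.108, -3.67], 'opening': 0.049, 'gripper_force': 53.01}
```

View pics/s1.png

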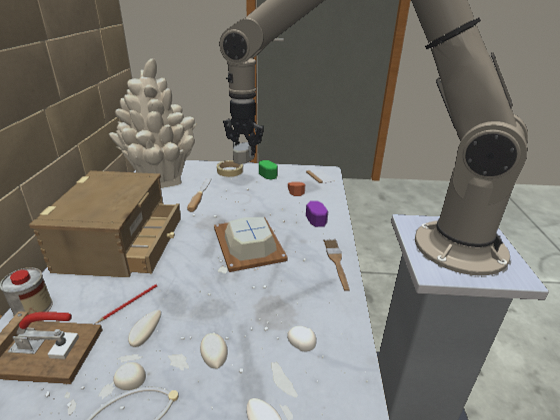

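The slab is held: the opening is 49 mm and the load fits a 0.25 kg piece. In the picture it hangs in the gripper at (242,150). Next I'll place it on the cross.

Run:
```python
from h import *
x,y=.553,.0605
env.reach([x,y,.24],down(22)); env.movel([x,y,.165],velocity=.12); st()
print(env.movel([x,y,.143],velocity=.03,stop_force=6)); st()
env.grip(.085); env.dwell(.2); st()
env.movel([x,y,.30],velocity=.2)
env.reach([.582,.30,.28],down(22))
im,d,W=cloud("top"); H=np.nan_to_num(W[...,2])
m=((H>.09)&(abs(W[...,0]-x)<.08)&(abs(W[...,1]-y)<.08)&(H<.125))
v,u=np.nonzero(m);P=cast("top",np.c_[u,v],.109)*1000
print("slab",cv2.minAreaRect(P.astype(np.float32)),P.mean(0),np.percentile(H[m],[10,50,90]))
im2,_,_=cloud("side")
cv2.imwrite("pics/p2.png",np.hstack([cv2.resize(im[130:260,130:330],None,fx=2,fy=2),cv2.resize(im2[180:310,180:360],None,fx=2,fy=2)])); st()
```

```text
{'time': 6.433, 'tcp_pos': [0.554, 0.06, 0.165], 'force': [-0.113, 0.196, -2.751], 'opening': 0.049, 'gripper_force': 53.0}
True
{'time': 6.967, 'tcp_pos': [0.553, 0.06, 0.15], 'force': [-0.605, -0.728, 5.088], 'opening': 0.049, 'gripper_force': 54.303}
{'time': 7.617, 'tcp_pos': [0.552, 0.06, 0.149], 'force': [-0.341, 0.057, -0.184], 'opening': 0.085, 'gripper_force': 0.0}
slab ((549.3701171875, 60.482765197753906), (51.85173416137695, 81.29794311523438), 18.662761688232422) [549.45580172  60.36195528] [0.10348032 0.10720422 0.11082382]
{'time': 9.575, 'tcp_pos': [0.583, 0.297, 0.28], 'force': [-0.072, -0.102, 0.364], 'opening': 0.085, 'gripper_force': 0.0}
```

View pics/p2.png

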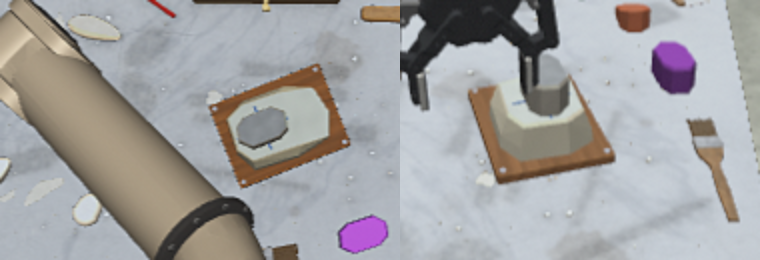

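The slab sits on the flat at (0.549, 0.060), yaw about 20°, with its top level near 0.109. In the picture it's at (262,127), covering the cross. Now I'll pick up the lemon, checking its narrowest width direction first.

Run:
```python
from h import *
z=np.load("top0.npz"); W=z["W"]; H=np.nan_to_num(W[...,2])
_,L=cv2.connectedComponents((H>.006).astype(np.uint8)); v,u=np.nonzero(L==L[187,162]); P=cast("top",np.c_[u,v],.02)*1000
r=[]
for a in range(5,46,4):
    n=np.array([np.cos(np.radians(a)),np.sin(np.radians(a))]); w=P@n; q=P@[-n[1],n[0]]
    r.append((a,round(np.ptp(w),1),round(np.ptp(q),1)))
print(r)
phi=min(r,key=lambda t:t[1]); ph=np.mean([t[0] for t in r if t[1]<=phi[1]+.4]); ph=(ph+24.5)/2
n=np.array([np.cos(np.radians(ph)),np.sin(np.radians(ph))]); m=np.array([-n[1],n[0]])
c=(n*((P@n).max()+(P@n).min())/2+m*((P@m).max()+(P@m).min())/2)/1000; print(ph,c)
env.reach([*c,.20],down(ph)); 
print(env.movel([*c,.077],velocity=.1,stop_force=8)); st()
env.grip(0,30); st()
env.movel([*c,.17],velocity=.1); st()
im2,_,_=cloud("side"); cv2.imwrite("pics/s3.png",cv2.resize(im2[180:420,80:380],None,fx=2,fy=2))
```

```text
[(5, np.float64(50.3), np.float64(72.0)), (9, np.float64(50.0), np.float64(73.8)), (13, np.float64(49.4), np.float64(75.2)), (17, np.float64(48.5), np.float64(76.2)), (21, np.float64(47.9), np.float64(76.9)), (25, np.float64(47.3), np.float64(77.1)), (29, np.float64(47.5), np.float64(77.0)), (33, np.float64(48.5), np.float64(76.6)), (37, np.float64(49.3), np.float64(75.7)), (41, np.float64(49.8), np.float64(74.5)), (45, np.float64(50.1), np.float64(72.9))]
25.75 [0.58283656 0.39180075]
False
{'time': 11.517, 'tcp_pos': [0.583, 0.392, 0.078], 'force': [0.081, -0.226, -0.443], 'opening': 0.085, 'gripper_force': 0.0}
{'time': 11.975, 'tcp_pos': [0.583, 0.392, 0.078], 'force': [-1.118, -0.567, 5.326], 'opening': 0.045, 'gripper_force': 30.473}
{'time': 13.058, 'tcp_pos': [0.583, 0.391, 0.169], 'force': [-0.006, -0.005, -0.393], 'opening': 0.045, 'gripper_force': 30.842}
```

View pics/s3.png

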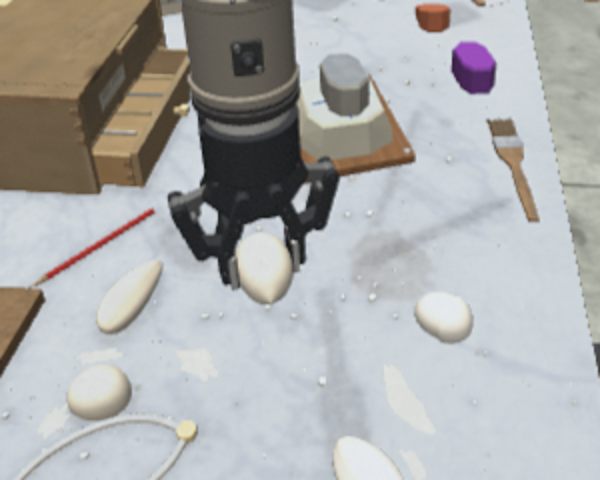

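The lemon is held between the pads near (265,265) in the crop, clear of its neighbours and roughly level. Next I'll set it on the slab.

Run:
```python
from h import *
x,y=.5495,.0605
env.movel([.583,.391,.27],velocity=.2)
env.reach([x,y,.27],down(20)); env.movel([x,y,.20],velocity=.12); st()
print(env.movel([x,y,.181],velocity=.02,stop_force=3)); st()
env.grip(.085); env.dwell(.3); st()
env.movel([x,y,.33],velocity=.15)
env.reach([.5,-.35,.35],down(-20))
im,d,W=cloud("top"); H=np.nan_to_num(W[...,2])
near=(abs(W[...,0]-x)<.09)&(abs(W[...,1]-y)<.09)
m=near&(H>.117)&(H<.17)
v,u=np.nonzero(m);P=cast("top",np.c_[u,v],.130)*1000
print("lemon",cv2.minAreaRect(P.astype(np.float32)),P.mean(0),np.percentile(H[m],[50,90,97]))
im2,_,_=cloud("side")
cv2.imwrite("pics/p4.png",np.hstack([cv2.resize(im[150:240,220:320],None,fx=4,fy=4),cv2.resize(im2[180:270,200:300],None,fx=4,fy=4)])); st()
```

```text
{'time': 15.75, 'tcp_pos': [0.55, 0.061, 0.2], 'force': [0.107, 0.71, -1.298], 'opening': 0.045, 'gripper_force': 30.915}
True
{'time': 16.425, 'tcp_pos': [0.549, 0.06, 0.187], 'force': [-0.924, 0.304, 5.607], 'opening': 0.045, 'gripper_force': 31.347}
{'time': 17.2, 'tcp_pos': [0.549, 0.06, 0.186], 'force': [0.385, 0.298, -0.067], 'opening': 0.085, 'gripper_force': 0.0}
lemon ((546.1128540039062, 62.30445098876953), (46.53996276855469, 70.9396743774414), 0.09310462325811386) [546.93286486  62.35466224] [0.14353244 0.15004096 0.15355859]
{'time': 19.942, 'tcp_pos': [0.501, -0.348, 0.35], 'force': [0.603, -0.501, 0.919], 'opening': 0.085, 'gripper_force': 0.0}
```

View pics/p4.png

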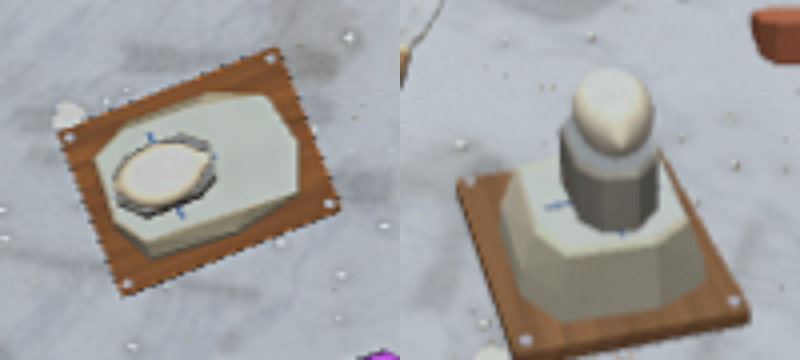

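The lemon sits level on the slab at about (163,172) in the left crop. Its top is near 0.152 m and its centre is within about 4 mm of the slab's. The slab is centred on the cross, whose ends show at (150,137), (180,213) and (213,155). The arm is clear, so I'm handing the job in.

```bash
python3 -c "
from h import *
env.dwell(.3); print(job.job_done())"
```

```text
the job is handed in; nothing more can be done
None
```

I placed the grey offcut on the stump's cross and the lemon cast on the middle of the offcut. Both looked level and each centre measured within about 4 mm; I handed the job in after about 20 s of robot time without touching the wedge, but the judge's verdict wasn't shown.

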